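Pen a heel blank in the drilling jig with the indexed stop

ROBOT

A 6-joint arm with a two-finger parallel gripper is mounted at the origin on the work surface. World frame = base frame: x ahead of the robot, y to its left, z up, the work surface at z = 0. Lengths are in m, angles in rad, forces in N, time in s.
With the tool pointing down it reaches from about 0.375 to 0.9 m from the base axis. Payload 3.1 kg.
Tool frame: the origin (TCP) lies midway between the tips of the shut fingers; the grasp point (between the pads) lies 19 mm behind it (manip.grasp_offset is the distance from the TCP to the grasp point, in m); z points along the fingers, y is the line along which they close (so a half turn about z gives the same grasp; the last joint's range is limited). The gripper opens to 85 mm and grips with 20 to 120 N. Pads are 22 mm wide; open, the fingers measure 114 mm over their backs; the gripper's body (76 mm by 85 mm) begins 54 mm behind the grasp point. The pads swing forward as they close: fully open they stand 13 mm farther back than shut.
Start: joints at [-1.296, 0.527, 1.433, -0, 1.181, -0.178], TCP at [0.274, -0.562, 0.192] pointing down, gripper open.
Joint ranges: [-3.08, 3.08], [-0.75, 2.2], [0.22, 2.44], [-1.43, 4.57], [0, 2.65], [-2.85, 2.85]. Speed limits (rad/s): [2.79, 2.79, 3.14, 3.14, 3.14, 3.14].

INTERFACE

Orientations are given as a unit quaternion [x, y, z, w].
In Python, from station import sensors, cams, order, manip gives the robot as it stands.
- The arm moves only by the tool move_arm, never from a script. Its argument "targets" is a list of rows, each an object of numbers: "dx", "dy", "dz": the shift along the world's x, y, z normalised to -1 to 1, where 1 is 25 mm; "rx", "ry", "rz": the turn, a rotation vector about the world's x, y, z normalised to -1 to 1, where 1 is 30 degrees. A call has exactly 10 rows; each row shifts and turns the commanded pose from where the row before left it; what a row does not reach is not made up. A row lasts 1/8 s, in which the tool goes at most 62.5 mm and 10.7 degrees, less where a joint would pass 70% of its speed; a pose out of reach is approached as far as the arm can. A call with a number of a shift or a turn outside -1 to 1 is refused whole. A call with a gripper value outside its range is refused whole. "claw" is the opening in per cent of the stroke, from 0 (shut) to 100 (fully open), set as the call begins (left out, the last holds). The fingers move at their own pace and stop on an object; "newtons" is the grip in N (left out, the last holds). Time passes only in rows, so rows that do not move let the fingers close, or fill a call up. It gives the time, the measured TCP pose, the force, the opening and the grip force at its end, in the units of the state.
- sensors.sense(): the state, without advancing time (a new reading comes with each control period).
- cams.snapshot(name): name is "scene" or "top" or "wrist"; returns the picture (384x512x3 uint8, red, green, blue); there is no depth.
- cams.camera_model(name): a dict with "fx", "fy", "cx", "cy" (pixels), "distortion" ([k1, k2, p1, p2, k3] as OpenCV has them; the pictures are not rectified), "extrinsics" (4x4, takes a point from world to camera coordinates). Camera axes: x right, y down, z forward; pixel columns grow to the right and rows downward; lengths in m; the calibration is good to about 2 mm. A picture is of the moment at which its call begins: read the wrist's pose just before it. camera_model takes no time and is no camera call; for the wrist camera it gives the pose at the moment of the call.
- order.sign_off(): hands the job in; it is judged then, once.
The state is a dict: "t": time; "q": joint angles; "qd": joint speeds; "tau": joint torques, N m; "tcp_pos": TCP position; "tool_rot": TCP orientation; "force": force on the tool from outside, world axes, zero at the start; "ft_torque": the same for the moment, N m; "finger_gap": opening from 0.0 (shut) to 1.0 (fully open); "gripper_force": force on a finger pad.
Only numpy, scipy, OpenCV 4.12 (cv2) and the standard library are available. Lean on these libraries where they do the work, as an engineer would, in place of code of your own. Each camera call takes 0.05 s, during which the arm holds its last target. There are 200 camera calls.

TASK

Push the loose beech blank square and flush into the corner between the jig's two fences. Then pull up the spring knob of the sliding stop, slide the stop along the rail to the next hole towards the blank, and let its pin go fully down into that hole. Finish there holding: the gripper still has hold of the knob with the pin fully down, the blank is still flush in its corner, and the things lying around the jig have been left alone.

Things in the scene. Friction and masses are not known exactly. Their poses are not given: they have to be found in the camera images.
- jig: Drilling jig fixed on the bench: plywood base 240 x 350 x 12 mm. Origin on the bench under it; x points away from the robot (base x -140 to +100 mm), y left along the rail, z up. Rail fence: aluminium bar along the back, x 50 to 90, y -165 to 165, top 52 mm above the bench. Side fence: low bar at the left end, inner face y = 130, x -100 to 50, top 42 mm above the bench.
- corner (a point): Point on the base's upper face (12 mm above the bench) where the faces of the rail fence (facing -x) and the side fence (facing -y) meet; axes as the jig's. The blank lies to its -x, -y side.
- next_hole (a point): Mouth of the rail's hole in which the pin must end, in the rail's top (52 mm up), at x 70, y 28 mm in the jig. All holes lie along x = 70, 40 mm apart: y -52, -12 (the pin is here at the start), 28 and 68 mm. Each is 11 mm wide along y for the 8 mm round-nosed pin, which finds its way in from about 3 mm off.
- block_center (a point): Centre of the loose blank: plain beech block 100 (its x) x 70 (its y) x 30 mm high, about 0.16 kg, flat on the jig's base, top 42 mm above the bench, its x axis roughly along the jig's x. Flush in the corner its centre is x -50, y -35, z +15 mm from corner. It slides easily under a push of about 2 N.
- stop (a joint): Sliding stop on the rail, m along the jig's +y (towards the blank): 0 = starting hole, 0.040 = next hole; drag 1.5 N; with the pin in a hole it only rattles 1.5 mm. Steel saddle 48 x 56 mm, top 64 mm above the bench, with a finger in front of the rail (jig x 15 to 49, 18 to 64 mm above the bench) whose face is 28 mm to +y of the knob's axis: 44 mm short of a flush blank at 0, 4 mm at 0.040.
- plunger (a joint): Lift of the stop's spring plunger, m: 0 = pin fully down in a hole, about 0.010 = pin nose riding on the rail's top, free of the hole above 0.0105, end of travel 0.016. A spring pushes it down with about 4 N at 0 and 7 N at 0.016.
- knob (a point): Centre of the plunger's black knob, an upright cylinder 24 mm in diameter, 24 mm high, on top of the stop; it moves with stop and plunger, always at jig x = 70 mm (y = -12 at the start). With the pin down the centre is 106 mm above the bench (underside 94, top 118). Below it are an 8 mm rod and 20 mm of free height above the stop's bush.
- hammer: Bystander: hammer lying to the left of the jig, about 260 mm long along its x; origin under its middle. Leave alone.
- spool: Bystander: upright paper-coloured thread spool, 60 mm wide, 90 mm high, to the right of the jig; origin at its underside. Leave alone.
- tin: Bystander: flat black round tin, 68 mm wide, 28 mm high, to the right of the jig; origin at its underside. Leave alone.
- last: Bystander: green plastic shoe last, about 210 mm long, 85 mm high, beyond the rail; origin at its underside. Leave alone.
Not all that is in view belongs to the job. Of the things like the part that bears block_center, leave any that is turquoise; of the rest the smaller one is meant.

How it is judged:
On the way, in this order (a step that is already met when the one before it is completed fails the run):
1. the blank is flush and square in the corner while the stop is still locked at its first hole (x of block_center in the frame of corner between -0.053 and -0.045 m and y of block_center in the frame of corner between -0.038 and -0.03 m and z of block_center in the frame of corner below 0.02 m and angle between the x axis of block_center and the x axis of corner, either way round below 0.03 rad and angle between block_center's own z axis and vertical below 0.05 rad and value of joint stop below 0.004 m), for 0.2 s.
2. the plunger is pulled up clear of the first hole (value of joint plunger above 0.0105 m and value of joint stop below 0.01 m), for 0.05 s.
At the end, for the whole second after the job is handed in: Blank flush in the corner (within 3 mm of each fence, square within 0.03 rad, flat on the base), stop at the next hole (joint 0.037 to 0.043), plunger down (joint below 0.0025), and the fingers still on the knob with more than 3 N, all through the last second (x of block_center in the frame of corner between -0.053 and -0.045 m and y of block_center in the frame of corner between -0.038 and -0.03 m and z of block_center in the frame of corner below 0.02 m and angle between the x axis of block_center and the x axis of corner, either way round below 0.03 rad and angle between block_center's own z axis and vertical below 0.05 rad and value of joint stop between 0.037 and 0.043 m and value of joint plunger below 0.0025 m and contact force between the fingers and plunger above 3 N); the arm keeps its last pose, push and grip.
It fails at once if the hammer is knocked away or over (distance of hammer from where it was at the start of the episode above 0.03 m or angle between hammer's own z axis and vertical above 0.5 rad).
It fails at once if the spool is knocked away or over (distance of spool from where it was at the start of the episode above 0.03 m or angle between spool's own z axis and vertical above 0.5 rad).
It fails at once if the tin is knocked away or over (distance of tin from where it was at the start of the episode above 0.03 m or angle between tin's own z axis and vertical above 0.5 rad).
It fails at once if the last is knocked away or over (distance of last from where it was at the start of the episode above 0.03 m or angle between last's own z axis and vertical above 0.5 rad).
It also fails if it takes over 69 s, if anything falls off the work surface, if the arm or the gripper's body presses on something with over 40 N, if the wrist force passes 120 N, or if a joint passes its speed limit or range.

## Working session

There is one attempt and no reset: what is moved stays moved. The work goes in short steps, Python scripts to look and compute and a tool call to move; the robot and the scene stay as the last step left them, time stands still between calls to the robot, and variables do not carry over. Pictures are saved under pics/ and viewed, at most 10 in all, crops included, and the job is handed in when it is done.

Besides the shell and the picture viewer there is one more tool, called after "Request:" by a JSON object that holds its "method" and its "body". move_arm: Moves the arm, as the interface text tells. Scaled input: -1 to 1 covers 25 mm each way for a shift and 30 degrees each way for a turn. Its arguments: {"type":"object","properties":{"targets":{"type":"array"},"claw":{"type":"number"},"newtons":{"type":"number"}},"required":["targets"]}

```bash
mkdir -p pics; cat > h.py <<'E'
import numpy as np, cv2
from station import sensors,cams,order,manip
def snap(n,f):
    m=cams.camera_model(n); im=cams.snapshot(n); cv2.imwrite('pics/'+f,im[...,::-1]); return im,m
def K(m): return np.array([[m['fx'],0,m['cx']],[0,m['fy'],m['cy']],[0,0,1.]]),np.array(m['distortion'],float)
def ray(m,px,z):
    k,d=K(m); E=np.array(m['extrinsics']); n=cv2.undistortPoints(np.array([[px]],float),k,d)[0,0]
    R,t=E[:3,:3],E[:3,3]; o=-R.T@t; v=R.T@np.array([*n,1]); return o+v*(z-o[2])/v[2]
def proj(m,P):
    k,d=K(m); E=np.array(m['extrinsics']); return cv2.projectPoints(np.array(P,float).reshape(-1,1,3),cv2.Rodrigues(E[:3,:3])[0],E[:3,3],k,d)[0][:,0]
E
python3 - <<'E'
from h import *
for n in('scene','top'):
    im,m=snap(n,n+'1.png'); cv2.imwrite(f'pics/{n}1b.png',cv2.resize(im[...,::-1],(800,600),interpolation=cv2.INTER_CUBIC))
    E=np.array(m['extrinsics']);print(n,m['fx'],-E[:3,:3].T@E[:3,3],E[2,:3])
s=sensors.sense();print(s,manip.grasp_offset)
E
```

```text
scene 350.5280870354566 [1.10480492 0.20823984 0.76329447] [-0.65296452 -0.20929899 -0.72789509]
top 470.3987551717412 [0.38821987 0.0117104  1.2196971 ] [ 0.12678737  0.03143761 -0.99143161]
{'t': 0.1, 'q': array([-1.29550040e+00,  5.28389960e-01,  1.43378905e+00,  2.25393127e-06,
        1.18136508e+00, -1.78454017e-01]), 'qd': array([ 1.36978276e-04, -2.10819720e-03, -3.38899526e-03,  5.87614655e-04,
        5.45902044e-05,  1.03050020e-03]), 'tau': array([ 3.51883209e-04, -4.43305564e+01, -1.78586805e+01, -1.52745042e-04,
        3.89745052e-03,  1.19800652e-05]), 'tcp_pos': array([ 0.27381696, -0.56102951,  0.1911165 ]), 'tool_rot': array([ 9.74373708e-01,  2.24933155e-01, -4.61856921e-05, -9.74622762e-04]), 'force': array([ 0.20257688, -0.46836764,  0.15614525]), 'ft_torque': array([-0.01814252, -0.01547302, -0.02305053]), 'gripper_force': 0.0, 'finger_gap': 0.9967461315905655} 0.0187
```

View pics/top1b.png

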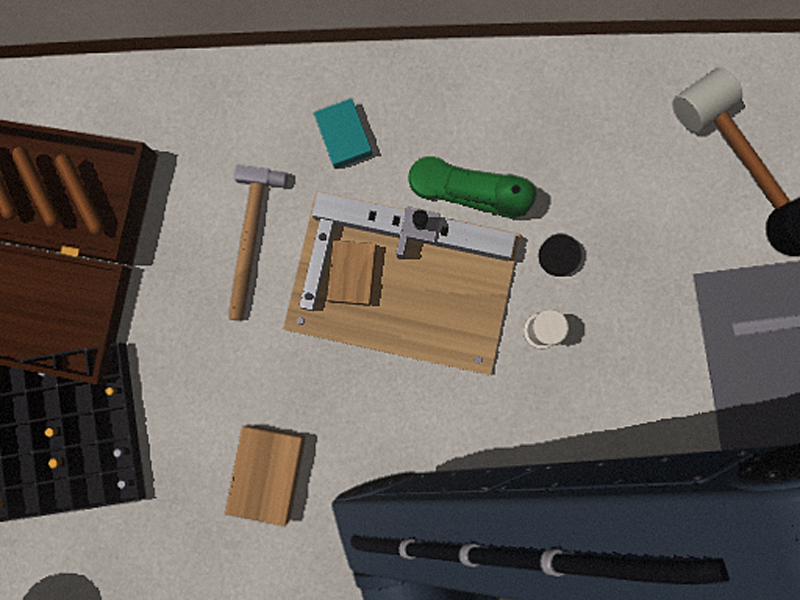

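View pics/scene1b.png

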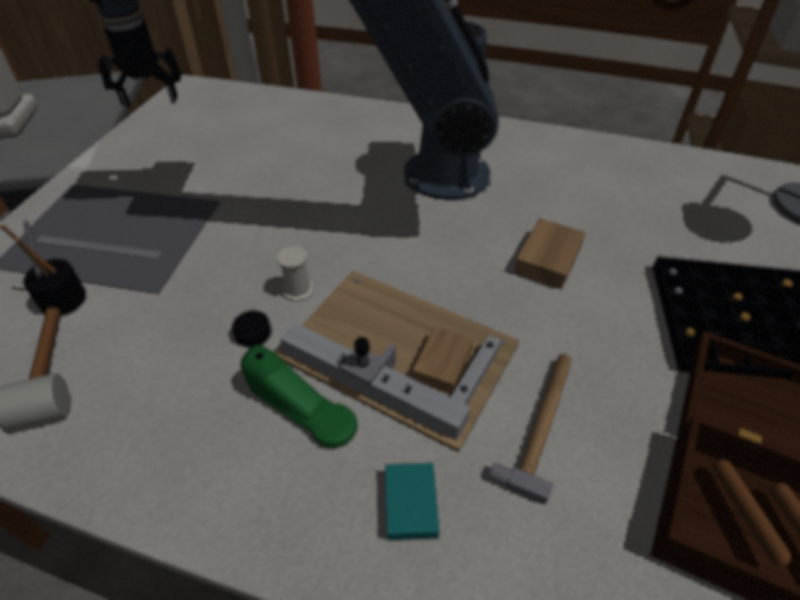

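The top view shows the jig at about (285–520, 193–375), the blank on it at (355, 272), and the knob at (420, 218). The larger beech block at (268, 475) and the turquoise one at (343, 133) are decoys. I'll enlarge the jig.

```bash
python3 - <<'E'
import cv2
im=cv2.imread('pics/top1.png')[115:245,175:340]
cv2.imwrite('pics/c.png',cv2.resize(im,None,fx=4.5,fy=4.5,interpolation=cv2.INTER_CUBIC))
E
```

```text
(no output)
```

View pics/c.png

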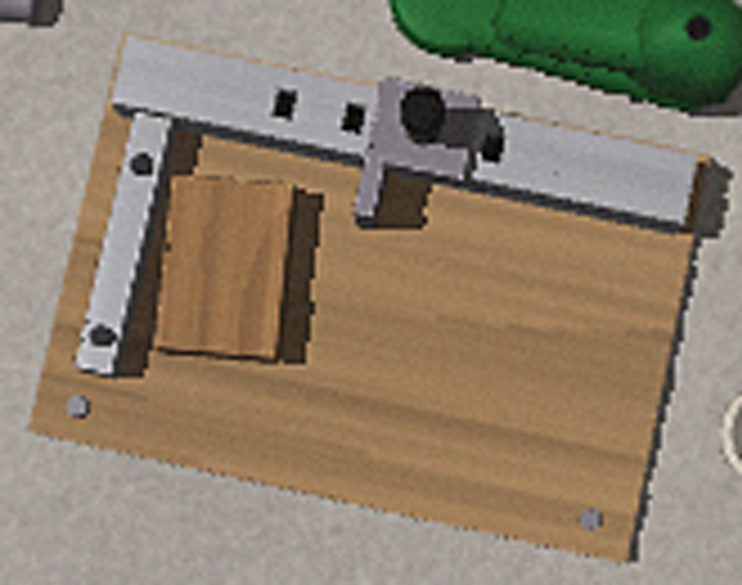

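```bash
cat > fit.py <<'E'
from h import *
from scipy.optimize import least_squares
m=cams.camera_model('top')
nat=lambda u,v:np.array([175+(u+.5)/4.5-.5,115+(v+.5)/4.5-.5])
J=[((30,432),(-140,175,12)),((630,562),(-140,-175,12)),((112,106),(50,165,52)),((124,36),(90,165,52)),((682,232),(50,-165,52)),((115,375),(-100,130,42)),((285,104),(70,68,52)),((353,118),(70,28,52)),((424,112),(70,-12,118))]
def W(p,P):
    c,s=np.cos(p[2]),np.sin(p[2]);P=np.array(P)/1000; return np.c_[p[0]+c*P[:,0]-s*P[:,1],p[1]+s*P[:,0]+c*P[:,1],P[:,2]]
def fit(L,x0):
    px=np.array([nat(*a) for a,_ in L]);P=[b for _,b in L]
    r=least_squares(lambda p:(proj(m,W(p,P))-px).ravel(),x0,loss='soft_l1'); return r.x,(proj(m,W(r.x,P))-px).round(1)
j,e=fit(J,[.6,0,-.2])
B=[((172,178),(50,35,42)),((295,185),(50,-35,42)),((277,360),(-50,-35,42)),((158,350),(-50,35,42))]
b,f=fit(B,[.6,0,0])
c,s=np.cos(j[2]),np.sin(j[2])
R=np.array([[c,s],[-s,c]])
E
python3 - <<'E'
from fit import *
print('jig',j,e.tolist());print('blank',b,f.tolist())
print('blank in jig',R@(b[:2]-j[:2]),b[2]-j[2])
print('knob',W(j,[(70,-12,106),(70,28,106)]))
print('spool',ray(m,(550/1.5625,328/1.5625),.09),'tin',ray(m,(560/1.5625,256/1.5625),.028))
E
```

```text
jig [ 0.56591792  0.0362468  -0.23488686] [[-0.2, 0.2], [-0.5, 0.5], [-0.3, -0.4], [0.6, 0.2], [0.7, -1.6], [-0.5, 0.5], [0.0, 0.2], [0.3, 0.3], [-0.1, -0.8]]
blank [ 0.5593848   0.12181104 -0.09969758] [[0.0, -0.4], [-0.1, 0.0], [0.6, 0.1], [-0.5, 0.2]]
blank in jig [-0.02626734  0.08169422] 0.13518928561771354
knob [[0.63120297 0.00828501 0.106     ]
 [0.64051229 0.04718663 0.106     ]]
spool [ 0.45857948 -0.18711302  0.09      ] tin [ 0.57988639 -0.21967703  0.028     ]
```

The fit residuals are under about 1 px. In the jig frame the blank sits at (-26, 82) mm, turned 0.135 rad. I'll approach above jig (-115, 80) with the tool aligned to the jig.

Request:
{"method": "move_arm", "body": {"targets": [{"dx": 0.27, "dy": 0.97}, {"dx": 0.27, "dy": 0.97}, {"dx": 0.27, "dy": 0.97}, {"dx": 0.27, "dy": 0.97}, {"dx": 0.27, "dy": 0.97}, {"dx": 0.27, "dy": 0.97}, {"dx": 0.27, "dy": 0.97}, {"dx": 0.27, "dy": 0.97}, {"dx": 0.27, "dy": 0.97}, {"dx": 0.27, "dy": 0.97}], "claw": 0, "newtons": 30}}

```text
schema error: expected keys dx, dy, dz, rx, ry, rz
```

Request:
{"method": "move_arm", "body": {"targets": [{"dx": 0.27, "dy": 0.97, "rz": -0.132}, {"dx": 0.27, "dy": 0.97, "rz": -0.132}, {"dx": 0.27, "dy": 0.97, "rz": -0.132}, {"dx": 0.27, "dy": 0.97, "rz": -0.132}, {"dx": 0.27, "dy": 0.97, "rz": -0.132}, {"dx": 0.27, "dy": 0.97, "rz": -0.132}, {"dx": 0.27, "dy": 0.97, "rz": -0.132}, {"dx": 0.27, "dy": 0.97, "rz": -0.132}, {"dx": 0.27, "dy": 0.97, "rz": -0.132}, {"dx": 0.27, "dy": 0.97, "rz": -0.132}]}}

```text
schema error: expected keys dx, dy, dz, rx, ry, rz
```

Request:
{"method": "move_arm", "body": {"targets": [{"dx": 0.27, "dy": 0.97}, {"dx": 0.27, "dy": 0.97}, {"dx": 0.27, "dy": 0.97}, {"dx": 0.27, "dy": 0.97}, {"dx": 0.27, "dy": 0.97}, {"dx": 0.27, "dy": 0.97}, {"dx": 0.27, "dy": 0.97}, {"dx": 0.27, "dy": 0.97}, {"dx": 0.27, "dy": 0.97}, {}]}}

```text
schema error: expected keys dx, dy, dz, rx, ry, rz
```

All six keys are needed in every row.

Request:
{"method": "move_arm", "body": {"targets": [{"dx": 0.27, "dy": 0.97, "dz": 0, "rx": 0, "ry": 0, "rz": 0}, {"dx": 0.27, "dy": 0.97, "dz": 0, "rx": 0, "ry": 0, "rz": 0}, {"dx": 0.27, "dy": 0.97, "dz": 0, "rx": 0, "ry": 0, "rz": 0}, {"dx": 0.27, "dy": 0.97, "dz": 0, "rx": 0, "ry": 0, "rz": 0}, {"dx": 0.27, "dy": 0.97, "dz": 0, "rx": 0, "ry": 0, "rz": 0}, {"dx": 0.27, "dy": 0.97, "dz": 0, "rx": 0, "ry": 0, "rz": 0}, {"dx": 0.27, "dy": 0.97, "dz": 0, "rx": 0, "ry": 0, "rz": 0}, {"dx": 0.27, "dy": 0.97, "dz": 0, "rx": 0, "ry": 0, "rz": 0}, {"dx": 0.27, "dy": 0.97, "dz": 0, "rx": 0, "ry": 0, "rz": 0}, {"dx": 0.27, "dy": 0.97, "dz": 0, "rx": 0, "ry": 0, "rz": 0}], "claw": 0, "newtons": 30}}

```text
t: 1.35
tcp_pos: [0.3419, -0.3177, 0.1921]
tool_rot: [0.974, 0.225, 0.0, 0.0]
force: [-0.1, 0.0, 0.1]
finger_gap: -0.005
gripper_force: 0.0
```

Request:
{"method": "move_arm", "body": {"targets": [{"dx": 0.27, "dy": 0.97, "dz": 0, "rx": 0, "ry": 0, "rz": -0.132}, {"dx": 0.27, "dy": 0.97, "dz": 0, "rx": 0, "ry": 0, "rz": -0.132}, {"dx": 0.27, "dy": 0.97, "dz": 0, "rx": 0, "ry": 0, "rz": -0.132}, {"dx": 0.27, "dy": 0.97, "dz": 0, "rx": 0, "ry": 0, "rz": -0.132}, {"dx": 0.27, "dy": 0.97, "dz": 0, "rx": 0, "ry": 0, "rz": -0.132}, {"dx": 0.27, "dy": 0.97, "dz": 0, "rx": 0, "ry": 0, "rz": -0.132}, {"dx": 0.27, "dy": 0.97, "dz": 0, "rx": 0, "ry": 0, "rz": -0.132}, {"dx": 0.27, "dy": 0.97, "dz": 0, "rx": 0, "ry": 0, "rz": -0.132}, {"dx": 0.27, "dy": 0.97, "dz": 0, "rx": 0, "ry": 0, "rz": -0.132}, {"dx": 0.27, "dy": 0.97, "dz": 0, "rx": 0, "ry": 0, "rz": -0.132}]}}

```text
t: 2.6
tcp_pos: [0.409, -0.0752, 0.1921]
tool_rot: [0.993, -0.119, 0.0, 0.0]
force: [-0.6, 0.4, -1.0]
finger_gap: -0.001
gripper_force: 0.0
```

Request:
{"method": "move_arm", "body": {"targets": [{"dx": 0.27, "dy": 0.97, "dz": 0, "rx": 0, "ry": 0, "rz": 0}, {"dx": 0.27, "dy": 0.97, "dz": 0, "rx": 0, "ry": 0, "rz": 0}, {"dx": 0.27, "dy": 0.97, "dz": 0, "rx": 0, "ry": 0, "rz": 0}, {"dx": 0.27, "dy": 0.97, "dz": 0, "rx": 0, "ry": 0, "rz": 0}, {"dx": 0.27, "dy": 0.97, "dz": 0, "rx": 0, "ry": 0, "rz": 0}, {"dx": 0.27, "dy": 0.97, "dz": 0, "rx": 0, "ry": 0, "rz": 0}, {"dx": 0.27, "dy": 0.97, "dz": 0, "rx": 0, "ry": 0, "rz": 0}, {"dx": 0.27, "dy": 0.97, "dz": 0, "rx": 0, "ry": 0, "rz": 0}, {"dx": 0.27, "dy": 0.97, "dz": 0, "rx": 0, "ry": 0, "rz": 0}, {"dx": 0, "dy": 0, "dz": 0, "rx": 0, "ry": 0, "rz": 0}]}}

```text
t: 3.85
tcp_pos: [0.4696, 0.1432, 0.192]
tool_rot: [0.993, -0.117, 0.0, -0.0]
force: [-0.0, 0.3, 0.0]
finger_gap: 0.002
gripper_force: 0.0
```

Request:
{"method": "move_arm", "body": {"targets": [{"dx": 0, "dy": 0, "dz": -0.96, "rx": 0, "ry": 0, "rz": 0}, {"dx": 0, "dy": 0, "dz": -0.96, "rx": 0, "ry": 0, "rz": 0}, {"dx": 0, "dy": 0, "dz": -0.96, "rx": 0, "ry": 0, "rz": 0}, {"dx": 0, "dy": 0, "dz": -0.96, "rx": 0, "ry": 0, "rz": 0}, {"dx": 0, "dy": 0, "dz": -0.96, "rx": 0, "ry": 0, "rz": 0}, {"dx": 0, "dy": 0, "dz": -0.96, "rx": 0, "ry": 0, "rz": 0}, {"dx": 0, "dy": 0, "dz": -0.5, "rx": 0, "ry": 0, "rz": 0}, {"dx": 0, "dy": 0, "dz": -0.4, "rx": 0, "ry": 0, "rz": 0}, {"dx": 0, "dy": 0, "dz": 0, "rx": 0, "ry": 0, "rz": 0}, {"dx": 0, "dy": 0, "dz": 0, "rx": 0, "ry": 0, "rz": 0}]}}

```text
t: 5.1
tcp_pos: [0.4702, 0.1416, 0.026]
tool_rot: [0.993, -0.118, 0.001, -0.0]
force: [0.5, -0.8, -0.8]
finger_gap: -0.002
gripper_force: 0.0
```

Request:
{"method": "move_arm", "body": {"targets": [{"dx": 0.19, "dy": -0.047, "dz": 0, "rx": 0, "ry": 0, "rz": 0}, {"dx": 0.19, "dy": -0.047, "dz": 0, "rx": 0, "ry": 0, "rz": 0}, {"dx": 0.19, "dy": -0.047, "dz": 0, "rx": 0, "ry": 0, "rz": 0}, {"dx": 0.19, "dy": -0.047, "dz": 0, "rx": 0, "ry": 0, "rz": 0}, {"dx": 0.19, "dy": -0.047, "dz": 0, "rx": 0, "ry": 0, "rz": 0}, {"dx": 0.19, "dy": -0.047, "dz": 0, "rx": 0, "ry": 0, "rz": 0}, {"dx": 0.19, "dy": -0.047, "dz": 0, "rx": 0, "ry": 0, "rz": 0}, {"dx": 0.19, "dy": -0.047, "dz": 0, "rx": 0, "ry": 0, "rz": 0}, {"dx": 0.19, "dy": -0.047, "dz": 0, "rx": 0, "ry": 0, "rz": 0}, {"dx": 0, "dy": 0, "dz": 0, "rx": 0, "ry": 0, "rz": 0}]}}

```text
t: 6.35
tcp_pos: [0.5131, 0.1309, 0.0255]
tool_rot: [0.993, -0.119, 0.0, -0.0]
force: [0.9, 1.4, 0.8]
finger_gap: -0.0
gripper_force: 0.0
```

Request:
{"method": "move_arm", "body": {"targets": [{"dx": 0.078, "dy": -0.019, "dz": 0, "rx": 0, "ry": 0, "rz": 0}, {"dx": 0.078, "dy": -0.019, "dz": 0, "rx": 0, "ry": 0, "rz": 0}, {"dx": 0.078, "dy": -0.019, "dz": 0, "rx": 0, "ry": 0, "rz": 0}, {"dx": 0.078, "dy": -0.019, "dz": 0, "rx": 0, "ry": 0, "rz": 0}, {"dx": 0.039, "dy": -0.009, "dz": 0, "rx": 0, "ry": 0, "rz": 0}, {"dx": 0.039, "dy": -0.009, "dz": 0, "rx": 0, "ry": 0, "rz": 0}, {"dx": 0, "dy": 0, "dz": 0, "rx": 0, "ry": 0, "rz": 0}, {"dx": 0, "dy": 0, "dz": 0, "rx": 0, "ry": 0, "rz": 0}, {"dx": 0, "dy": 0, "dz": 0, "rx": 0, "ry": 0, "rz": 0}, {"dx": 0, "dy": 0, "dz": 0, "rx": 0, "ry": 0, "rz": 0}]}}

```text
t: 7.6
tcp_pos: [0.5222, 0.1286, 0.0255]
tool_rot: [0.993, -0.118, -0.0, -0.0]
force: [-0.3, -0.0, -0.4]
finger_gap: -0.004
gripper_force: 0.0
```

```bash
python3 - <<'E'
from fit import *
s=sensors.sense();print(s['force'],R@(s['tcp_pos'][:2]-j[:2]))
im,m2=snap('top','t2.png');cv2.imwrite('pics/c2.png',cv2.resize(im[115:245,175:340,::-1],None,fx=4.5,fy=4.5,interpolation=cv2.INTER_CUBIC))
E
```

```text
[-0.29775735 -0.04578526 -0.37259971] [-0.06403376  0.07967891]
```

View pics/c2.png

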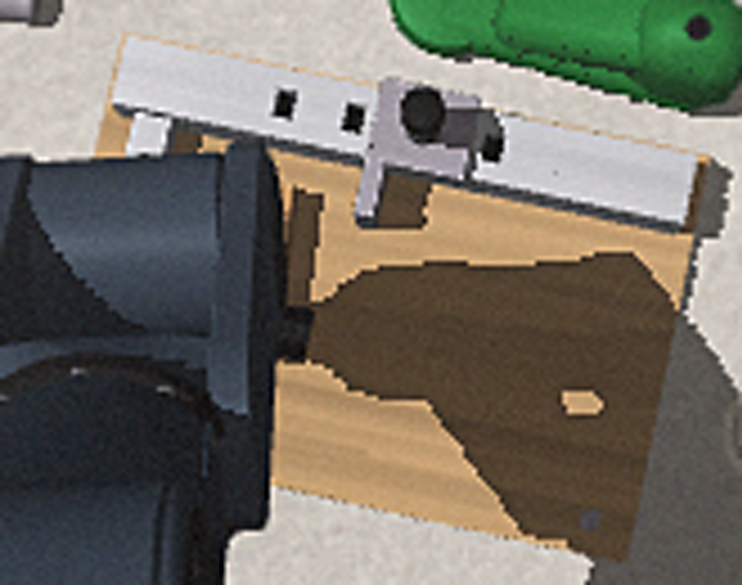

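```bash
python3 - <<'E'
from fit import *
s=sensors.sense();p=s['tcp_pos']
for z in(.0255,.1,.2): print(z,(proj(m,[[p[0],p[1],z]])[0]-[175,115])*4.5)
im,m2=snap('scene','s2.png');print(proj(m2,[p,W(b,[(-50,0,42)])[0],W(b,[(50,0,42)])[0]]))
u,v=proj(m2,[p])[0].astype(int)
c=im[max(v-85,0):v+65,max(u-100,0):u+100,::-1];cv2.imwrite('pics/c3.png',cv2.resize(c,None,fx=4,fy=4,interpolation=cv2.INTER_CUBIC));print(u,v)
E
```

```text
0.0255 [215.20456732 335.00261864]
0.1 [201.43448228 319.76041886]
0.2 [179.85924596 295.8733216 ]
[[288.33358373 219.50751629]
 [289.15545595 211.9295274 ]
 [276.29633232 240.74951186]]
288 219
```

View pics/c3.png

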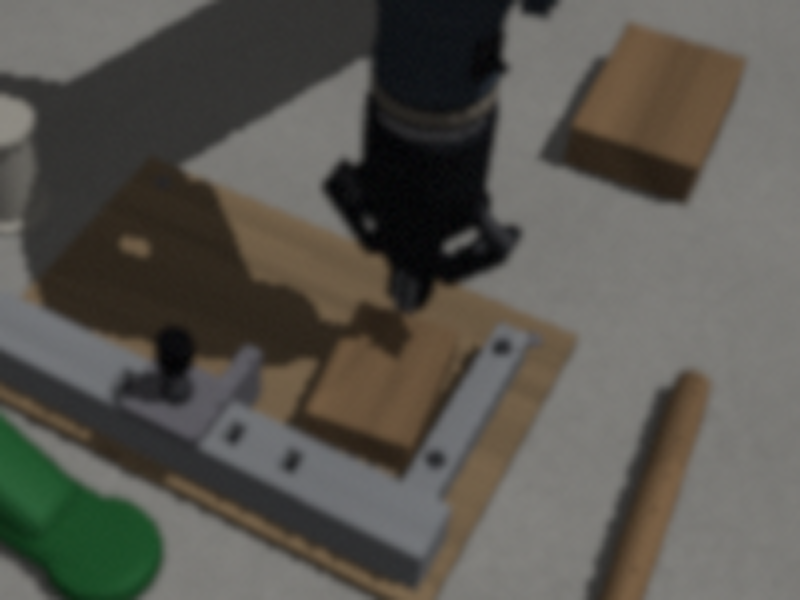

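```bash
python3 - <<'E'
from fit import *
s=sensors.sense();p=s['tcp_pos'];print(p,s['tool_rot'],s['q'])
m2=cams.camera_model('scene')
for z in(.0255,.045,.055,.065): print(z,(proj(m2,[[p[0],p[1],z]])[0]-[188,134])*4)
for d in (-.02,-.04):print(d,(proj(m2,[p+[d*.97,-d*.233,0]])[0]-[188,134])*4)
for P in [(50,165,52),(70,28,52),(70,-12,118),(-140,175,12)]: print(P,(proj(m2,W(j,[P]))[0]-[188,134])*4)
im,m3=snap('wrist','w1.png');cv2.imwrite('pics/w1b.png',cv2.resize(im[...,::-1],(800,600)))
print((proj(m3,[p])[0])*1.5625)
E
```

```text
[0.52223638 0.12859871 0.02549668] [ 9.92967225e-01 -1.18389568e-01 -2.84159504e-05  1.51134803e-05] [ 3.35799142e-02  6.67838816e-01  1.78160564e+00 -3.33075266e-05
  6.92208954e-01  1.84173766e+00]
0.0255 [401.26149807 342.05652294]
0.045 [403.38348441 323.63849074]
0.055 [404.49599002 313.96836241]
0.065 [405.62544137 304.14105419]
-0.02 [414.43098949 321.93673245]
-0.04 [427.27253407 302.30156238]
(50, 165, 52) [448.49859151 504.1155687 ]
(70, 28, 52) [230.53599602 431.07233785]
(70, -12, 118) [170.04340409 337.86171611]
(-140, 175, 12) [574.35456199 333.54086059]
[395.34171495 338.14390749]
```

View pics/w1b.png

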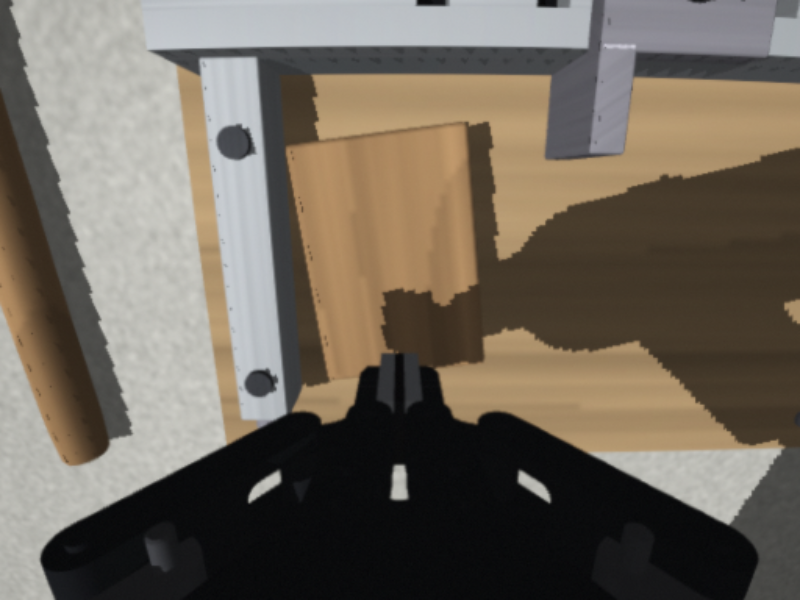

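```bash
python3 - <<'E'
from fit import *
ms=cams.camera_model('scene');mw=cams.camera_model('wrist')
r=least_squares(lambda P:np.r_[proj(ms,[P])[0]-[290,210.5],proj(mw,[P])[0]-[254.5,226.5]],[.52,.13,.05])
print(r.x,r.fun)
for z in(.0255,.04,.05,.06):print(z,ray(mw,(254.5,226.5),z),ray(ms,(290,210.5),z))
E
```

```text
[0.5333173  0.12498573 0.07022961] [-2.78564024  1.10973977 -0.45167021  0.4746045 ]
0.0255 [0.51417317 0.12943235 0.0255    ] [0.49042807 0.1260116  0.0255    ]
0.04 [0.52045084 0.1278892  0.04      ] [0.50250252 0.12762765 0.04      ]
0.05 [0.52478027 0.12682496 0.05      ] [0.51082973 0.12874216 0.05      ]
0.06 [0.5291097  0.12576072 0.06      ] [0.51915694 0.12985668 0.06      ]
```

```bash
python3 - <<'E'
from fit import *
mw=cams.camera_model('wrist');E=np.array(mw['extrinsics']);print('cam',-E[:3,:3].T@E[:3,3],'axis',E[2,:3])
print('blank pred',(proj(mw,W(b,[(50,35,42),(50,-35,42),(-50,-35,42),(-50,35,42)]))*1.5625).round(),'seen (290,147),(467,122),(483,360),(330,380)')
print('jig pred',(proj(mw,W(j,[(50,165,52),(-100,130,42)]))*1.5625).round(),'seen (148,50),(285,418)')
E
```

```text
cam [0.59269577 0.11013028 0.20686942] axis [-0.27560783  0.06579441 -0.95901586]
blank pred [[279. 151.]
 [464. 124.]
 [485. 367.]
 [328. 387.]] seen (290,147),(467,122),(483,360),(330,380)
jig pred [[143.  55.]
 [286. 425.]] seen (148,50),(285,418)
```

The wrist view shows the blank in the same place and not touched. The finger tips hover over its back edge, so they sit higher than the reported TCP. I'll back off and feel for the base's upper face to get the offset.

Request:
{"method": "move_arm", "body": {"targets": [{"dx": -0.39, "dy": 0.094, "dz": 0, "rx": 0, "ry": 0, "rz": 0}, {"dx": -0.39, "dy": 0.094, "dz": 0, "rx": 0, "ry": 0, "rz": 0}, {"dx": -0.39, "dy": 0.094, "dz": 0, "rx": 0, "ry": 0, "rz": 0}, {"dx": -0.39, "dy": 0.094, "dz": 0, "rx": 0, "ry": 0, "rz": 0}, {"dx": -0.39, "dy": 0.094, "dz": 0, "rx": 0, "ry": 0, "rz": 0}, {"dx": 0, "dy": 0, "dz": -0.12, "rx": 0, "ry": 0, "rz": 0}, {"dx": 0, "dy": 0, "dz": -0.12, "rx": 0, "ry": 0, "rz": 0}, {"dx": 0, "dy": 0, "dz": -0.12, "rx": 0, "ry": 0, "rz": 0}, {"dx": 0, "dy": 0, "dz": -0.12, "rx": 0, "ry": 0, "rz": 0}, {"dx": 0, "dy": 0, "dz": -0.06, "rx": 0, "ry": 0, "rz": 0}]}}

```text
t: 9.0
tcp_pos: [0.4735, 0.1403, 0.0117]
tool_rot: [0.993, -0.118, -0.0, 0.0]
force: [0.8, 0.6, 0.1]
finger_gap: 0.001
gripper_force: 0.0
```

```bash
python3 - <<'E'
from fit import *
s=sensors.sense();p=s['tcp_pos'];print(p,s['force'])
im,m2=snap('scene','s3.png')
c=im[110:210,238:358,::-1];cv2.imwrite('pics/c4.png',cv2.resize(c,None,fx=6,fy=6,interpolation=cv2.INTER_CUBIC))
for z in(.0125,.03,.05,.07): print(z,(proj(m2,[[p[0],p[1],z]])[0]-[238,110])*6)
E
```

```text
[0.4735393  0.14028102 0.01167626] [0.83678176 0.55152935 0.10319191]
0.0125 [348.04578803 600.8329567 ]
0.03 [351.38671456 576.32477805]
0.05 [355.30876733 547.50127241]
0.07 [359.34595683 517.77228427]
```

View pics/c4.png

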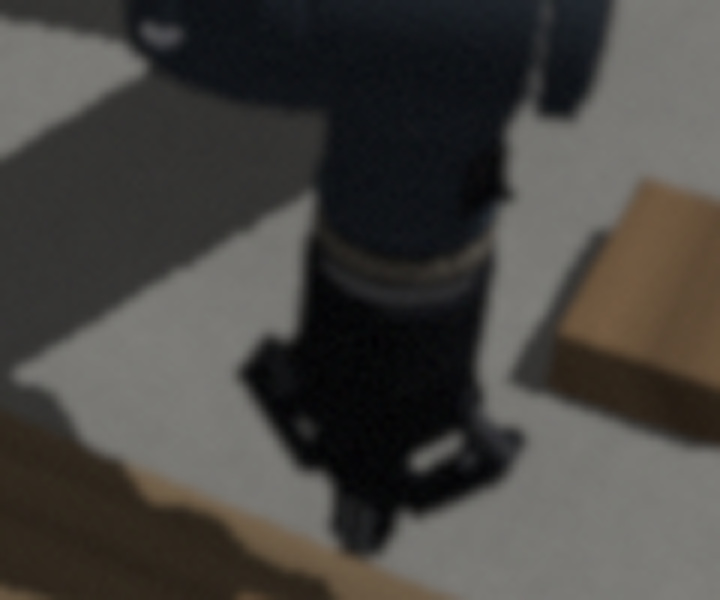

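The tip shows at crop (358, 552), which puts it at z ≈ 0.05. The real tip is therefore about 37 mm above the reported TCP. I'll go down carefully.

Request:
{"method": "move_arm", "body": {"targets": [{"dx": 0, "dy": 0, "dz": -0.12, "rx": 0, "ry": 0, "rz": 0}, {"dx": 0, "dy": 0, "dz": -0.12, "rx": 0, "ry": 0, "rz": 0}, {"dx": 0, "dy": 0, "dz": -0.12, "rx": 0, "ry": 0, "rz": 0}, {"dx": 0, "dy": 0, "dz": -0.12, "rx": 0, "ry": 0, "rz": 0}, {"dx": 0, "dy": 0, "dz": -0.12, "rx": 0, "ry": 0, "rz": 0}, {"dx": 0, "dy": 0, "dz": -0.12, "rx": 0, "ry": 0, "rz": 0}, {"dx": 0, "dy": 0, "dz": -0.12, "rx": 0, "ry": 0, "rz": 0}, {"dx": 0, "dy": 0, "dz": 0, "rx": 0, "ry": 0, "rz": 0}, {"dx": 0, "dy": 0, "dz": 0, "rx": 0, "ry": 0, "rz": 0}, {"dx": 0, "dy": 0, "dz": 0, "rx": 0, "ry": 0, "rz": 0}]}}

```text
t: 10.3
tcp_pos: [0.4736, 0.1404, -0.0089]
tool_rot: [0.993, -0.118, 0.0, -0.0]
force: [-0.0, -0.1, -0.6]
finger_gap: -0.0
gripper_force: 0.0
```

Request:
{"method": "move_arm", "body": {"targets": [{"dx": 0, "dy": 0, "dz": -0.06, "rx": 0, "ry": 0, "rz": 0}, {"dx": 0, "dy": 0, "dz": -0.06, "rx": 0, "ry": 0, "rz": 0}, {"dx": 0, "dy": 0, "dz": -0.06, "rx": 0, "ry": 0, "rz": 0}, {"dx": 0, "dy": 0, "dz": -0.06, "rx": 0, "ry": 0, "rz": 0}, {"dx": 0, "dy": 0, "dz": 0, "rx": 0, "ry": 0, "rz": 0}, {"dx": 0, "dy": 0, "dz": 0, "rx": 0, "ry": 0, "rz": 0}, {"dx": 0, "dy": 0, "dz": 0, "rx": 0, "ry": 0, "rz": 0}, {"dx": 0, "dy": 0, "dz": 0, "rx": 0, "ry": 0, "rz": 0}, {"dx": 0, "dy": 0, "dz": 0, "rx": 0, "ry": 0, "rz": 0}, {"dx": 0, "dy": 0, "dz": 0, "rx": 0, "ry": 0, "rz": 0}]}}

```text
t: 11.55
tcp_pos: [0.4735, 0.1404, -0.015]
tool_rot: [0.993, -0.118, 0.0, -0.0]
force: [-0.1, -0.5, 0.5]
finger_gap: -0.001
gripper_force: 0.0
```

Request:
{"method": "move_arm", "body": {"targets": [{"dx": 0, "dy": 0, "dz": -0.06, "rx": 0, "ry": 0, "rz": 0}, {"dx": 0, "dy": 0, "dz": -0.06, "rx": 0, "ry": 0, "rz": 0}, {"dx": 0, "dy": 0, "dz": -0.06, "rx": 0, "ry": 0, "rz": 0}, {"dx": 0, "dy": 0, "dz": 0, "rx": 0, "ry": 0, "rz": 0}, {"dx": 0, "dy": 0, "dz": 0, "rx": 0, "ry": 0, "rz": 0}, {"dx": 0, "dy": 0, "dz": 0, "rx": 0, "ry": 0, "rz": 0}, {"dx": 0, "dy": 0, "dz": 0, "rx": 0, "ry": 0, "rz": 0}, {"dx": 0, "dy": 0, "dz": 0, "rx": 0, "ry": 0, "rz": 0}, {"dx": 0, "dy": 0, "dz": 0, "rx": 0, "ry": 0, "rz": 0}, {"dx": 0, "dy": 0, "dz": 0, "rx": 0, "ry": 0, "rz": 0}]}}

```text
t: 12.8
tcp_pos: [0.4735, 0.1404, -0.0195]
tool_rot: [0.993, -0.118, 0.0, -0.0]
force: [-0.3, 0.3, -0.5]
finger_gap: -0.002
gripper_force: 0.0
```

```bash
python3 - <<'E'
from fit import *
s=sensors.sense();p=s['tcp_pos'];print(p,s['force'])
im,m2=snap('scene','s4.png');im2,m3=snap('wrist','w4.png')
c=cv2.resize(im[140:240,238:338,::-1],None,fx=4,fy=4,interpolation=cv2.INTER_CUBIC)
d=cv2.resize(im2[150:250,200:300,::-1],None,fx=4,fy=4,interpolation=cv2.INTER_CUBIC)
cv2.imwrite('pics/c5.png',np.hstack([c,d]))
for z in(.012,.03,.05): print(z,(proj(m2,[[p[0],p[1],z]])[0]-[238,140])*4)
E
```

```text
[ 0.47351752  0.14036883 -0.01947207] [-0.3066038   0.31667635 -0.53767323]
0.012 [232.09809554 281.02055524]
0.03 [234.38999738 264.2213044 ]
0.05 [237.00674409 245.00565658]
```

View pics/c5.png

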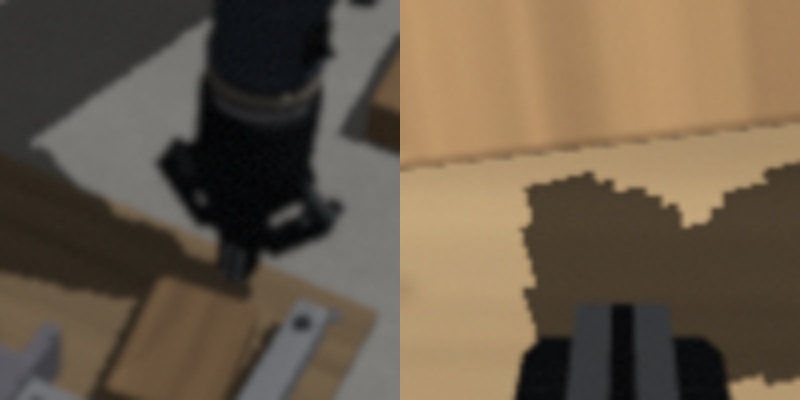

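The tip is now just above the base, with its reported z near -0.0195. I'll push along jig +x.

Request:
{"method": "move_arm", "body": {"targets": [{"dx": 0.195, "dy": -0.047, "dz": 0, "rx": 0, "ry": 0, "rz": 0}, {"dx": 0.195, "dy": -0.047, "dz": 0, "rx": 0, "ry": 0, "rz": 0}, {"dx": 0.195, "dy": -0.047, "dz": 0, "rx": 0, "ry": 0, "rz": 0}, {"dx": 0.195, "dy": -0.047, "dz": 0, "rx": 0, "ry": 0, "rz": 0}, {"dx": 0.195, "dy": -0.047, "dz": 0, "rx": 0, "ry": 0, "rz": 0}, {"dx": 0.195, "dy": -0.047, "dz": 0, "rx": 0, "ry": 0, "rz": 0}, {"dx": 0.195, "dy": -0.047, "dz": 0, "rx": 0, "ry": 0, "rz": 0}, {"dx": 0.195, "dy": -0.047, "dz": 0, "rx": 0, "ry": 0, "rz": 0}, {"dx": 0.078, "dy": -0.019, "dz": 0, "rx": 0, "ry": 0, "rz": 0}, {"dx": 0.078, "dy": -0.019, "dz": 0, "rx": 0, "ry": 0, "rz": 0}]}}

```text
t: 14.15
tcp_pos: [0.5168, 0.13, -0.0196]
tool_rot: [0.993, -0.118, 0.0, -0.0]
force: [-1.8, 1.0, 0.9]
finger_gap: -0.0
gripper_force: 1.1
```

Request:
{"method": "move_arm", "body": {"targets": [{"dx": 0.04, "dy": -0.01, "dz": 0, "rx": 0, "ry": 0, "rz": 0}, {"dx": 0.04, "dy": -0.01, "dz": 0, "rx": 0, "ry": 0, "rz": 0}, {"dx": 0.04, "dy": -0.01, "dz": 0, "rx": 0, "ry": 0, "rz": 0}, {"dx": 0.04, "dy": -0.01, "dz": 0, "rx": 0, "ry": 0, "rz": 0}, {"dx": 0.04, "dy": -0.01, "dz": 0, "rx": 0, "ry": 0, "rz": 0}, {"dx": 0, "dy": 0, "dz": 0, "rx": 0, "ry": 0, "rz": 0}, {"dx": 0, "dy": 0, "dz": 0, "rx": 0, "ry": 0, "rz": 0}, {"dx": 0, "dy": 0, "dz": 0, "rx": 0, "ry": 0, "rz": 0}, {"dx": 0, "dy": 0, "dz": 0, "rx": 0, "ry": 0, "rz": 0}, {"dx": 0, "dy": 0, "dz": 0, "rx": 0, "ry": 0, "rz": 0}]}}

```text
t: 15.4
tcp_pos: [0.5218, 0.1288, -0.0194]
tool_rot: [0.993, -0.118, 0.0, -0.0]
force: [0.1, -0.2, -0.4]
finger_gap: 0.002
gripper_force: 0.0
```

Request:
{"method": "move_arm", "body": {"targets": [{"dx": 0.04, "dy": -0.01, "dz": 0, "rx": 0, "ry": 0, "rz": 0}, {"dx": 0.04, "dy": -0.01, "dz": 0, "rx": 0, "ry": 0, "rz": 0}, {"dx": 0.04, "dy": -0.01, "dz": 0, "rx": 0, "ry": 0, "rz": 0}, {"dx": 0.04, "dy": -0.01, "dz": 0, "rx": 0, "ry": 0, "rz": 0}, {"dx": 0, "dy": 0, "dz": 0, "rx": 0, "ry": 0, "rz": 0}, {"dx": 0, "dy": 0, "dz": 0, "rx": 0, "ry": 0, "rz": 0}, {"dx": 0, "dy": 0, "dz": 0, "rx": 0, "ry": 0, "rz": 0}, {"dx": 0, "dy": 0, "dz": 0, "rx": 0, "ry": 0, "rz": 0}, {"dx": 0, "dy": 0, "dz": 0, "rx": 0, "ry": 0, "rz": 0}, {"dx": 0, "dy": 0, "dz": 0, "rx": 0, "ry": 0, "rz": 0}]}}

```text
t: 16.65
tcp_pos: [0.5222, 0.1283, -0.0196]
tool_rot: [0.993, -0.118, -0.003, 0.0]
force: [-5.8, 2.8, 5.2]
finger_gap: -0.001
gripper_force: 3.1
```

```bash
python3 - <<'E'
from fit import *
s=sensors.sense();p=s['tcp_pos'];print(p,s['force'],R@(p[:2]-j[:2]))
im,m2=snap('wrist','w5.png')
cv2.imwrite('pics/c6.png',cv2.resize(im[...,::-1],(800,600),interpolation=cv2.INTER_CUBIC))
print((proj(m2,W(j,[(50,130,42),(50,60,42),(-50,60,42),(-50,130,42)]))*1.5625).round())
E
```

```text
[ 0.52216488  0.12825595 -0.01961591] [-5.82632572  2.80226506  5.15779747] [-0.06396517  0.07929987]
[[194.  14.]
 [468.  11.]
 [455. 371.]
 [235. 371.]]
```

View pics/c6.png

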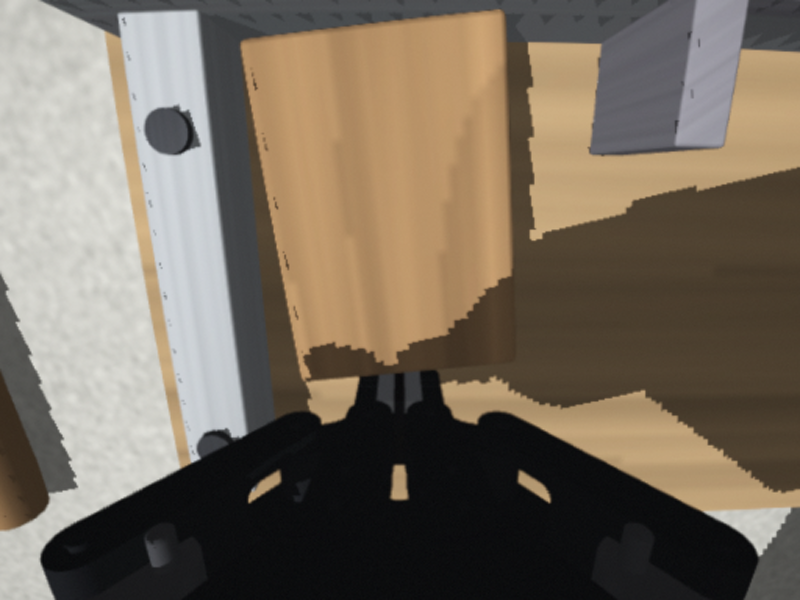

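The blank's front right corner is on the rail at (504, 12) and it's still turned. I'll raise the tip a little, move 14 mm towards the side fence and push there so that it squares up.

Request:
{"method": "move_arm", "body": {"targets": [{"dx": -0.31, "dy": 0.075, "dz": 0.1, "rx": 0, "ry": 0, "rz": 0}, {"dx": 0, "dy": 0, "dz": 0.1, "rx": 0, "ry": 0, "rz": 0}, {"dx": 0.065, "dy": 0.27, "dz": 0, "rx": 0, "ry": 0, "rz": 0}, {"dx": 0.065, "dy": 0.27, "dz": 0, "rx": 0, "ry": 0, "rz": 0}, {"dx": 0.078, "dy": -0.019, "dz": 0, "rx": 0, "ry": 0, "rz": 0}, {"dx": 0.078, "dy": -0.019, "dz": 0, "rx": 0, "ry": 0, "rz": 0}, {"dx": 0.078, "dy": -0.019, "dz": 0, "rx": 0, "ry": 0, "rz": 0}, {"dx": 0.078, "dy": -0.019, "dz": 0, "rx": 0, "ry": 0, "rz": 0}, {"dx": 0.078, "dy": -0.019, "dz": 0, "rx": 0, "ry": 0, "rz": 0}, {"dx": 0, "dy": 0, "dz": 0, "rx": 0, "ry": 0, "rz": 0}]}}

```text
t: 17.95
tcp_pos: [0.5239, 0.1419, -0.0149]
tool_rot: [0.993, -0.119, -0.006, 0.0]
force: [-9.7, 6.3, 7.7]
finger_gap: 0.003
gripper_force: 5.0
```

```bash
cat > look.py <<'E'
from fit import *
import sys
s=sensors.sense();p=s['tcp_pos'];print(p,s['force'],(R@(p[:2]-j[:2])).round(4))
im,mw=snap('wrist',sys.argv[1]);
# beech top: brighter/redder than base? segment, report edges
h=cv2.cvtColor(im,cv2.COLOR_RGB2HSV)
for u,v in [(200,60),(230,120),(400,60),(420,200),(150,230)]: print((u,v),im[v,u],h[v,u])
E
python3 look.py w6.png
```

```text
[ 0.52394717  0.14193805 -0.01485064] [-9.71194765  6.34697309  7.69125351] [-0.0654  0.093 ]
(200, 60) [172 134  94] [ 15 116 172]
(230, 120) [183 145 102] [ 16 113 183]
(400, 60) [185 156 116] [ 17  95 185]
(420, 200) [71 59 44] [17 97 71]
(150, 230) [194 198 203] [107  11 203]
```

The side push still meets an upward force, so a thicker part of the finger is probably leaning on the blank's top edge. I'll push with only the lowest 10 mm of the tips.

Request:
{"method": "move_arm", "body": {"targets": [{"dx": -0.39, "dy": 0.094, "dz": 0.0, "rx": 0, "ry": 0, "rz": 0}, {"dx": 0, "dy": 0, "dz": 0.4, "rx": 0, "ry": 0, "rz": 0}, {"dx": 0, "dy": 0, "dz": 0, "rx": 0, "ry": 0, "rz": 0}, {"dx": 0.078, "dy": -0.019, "dz": 0, "rx": 0, "ry": 0, "rz": 0}, {"dx": 0.078, "dy": -0.019, "dz": 0, "rx": 0, "ry": 0, "rz": 0}, {"dx": 0.078, "dy": -0.019, "dz": 0, "rx": 0, "ry": 0, "rz": 0}, {"dx": 0.078, "dy": -0.019, "dz": 0, "rx": 0, "ry": 0, "rz": 0}, {"dx": 0.078, "dy": -0.019, "dz": 0, "rx": 0, "ry": 0, "rz": 0}, {"dx": 0, "dy": 0, "dz": 0, "rx": 0, "ry": 0, "rz": 0}, {"dx": 0, "dy": 0, "dz": 0, "rx": 0, "ry": 0, "rz": 0}]}}

```text
t: 19.25
tcp_pos: [0.5242, 0.1416, -0.0051]
tool_rot: [0.993, -0.118, -0.006, 0.0]
force: [-8.9, 3.3, 6.8]
finger_gap: -0.0
gripper_force: 4.8
```

```bash
cat > look.py <<'E'
from fit import *
import sys
s=sensors.sense();p=s['tcp_pos'];print(p,s['force'].round(1),s['ft_torque'].round(2),(R@(p[:2]-j[:2])).round(4))
im,mw=snap('wrist',sys.argv[1])
h=cv2.cvtColor(im,cv2.COLOR_RGB2HSV)
mask=((h[...,1]>103)&(h[...,2]>100)).astype(np.uint8)
mask=cv2.morphologyEx(mask,cv2.MORPH_OPEN,np.ones((5,5),np.uint8))
n,l,st,ce=cv2.connectedComponentsWithStats(mask)
for i in np.argsort(-st[1:,4])[:3]+1:
    c=max(cv2.findContours((l==i).astype(np.uint8),0,1)[0],key=cv2.contourArea)
    q=cv2.approxPolyDP(cv2.convexHull(c),6,True)[:,0]
    print(st[i]); print([(tuple(int(k) for k in a),(R@(ray(mw,a,.042)[:2]-j[:2])*1000).round(0).tolist()) for a in q])
E
python3 look.py w7.png
```

```text
[ 0.52424281  0.14163888 -0.00509406] [-8.9  3.3  6.8] [0.76 1.48 0.07] [-0.0651  0.0928]
[  194    17   153   200 24352]
[((344, 17), [50.0, 51.0]), ((346, 156), [-13.0, 45.0]), ((263, 216), [-45.0, 87.0]), ((218, 204), [-38.0, 111.0]), ((194, 33), [43.0, 119.0])]
[   0  220   42  103 1582]
[((0, 220), [-48.0, 236.0]), ((41, 321), [-119.0, 230.0]), ((26, 318), [-117.0, 240.0]), ((6, 278), [-86.0, 244.0])]
```

The blank is still turned about 0.1 rad. Pad friction jams it, because the blank's back end must swing towards +y to square up. I'll sweep the tool to +y while it presses.

Request:
{"method": "move_arm", "body": {"targets": [{"dx": 0.03, "dy": 0.075, "dz": 0, "rx": 0, "ry": 0, "rz": 0}, {"dx": 0.03, "dy": 0.075, "dz": 0, "rx": 0, "ry": 0, "rz": 0}, {"dx": 0.03, "dy": 0.075, "dz": 0, "rx": 0, "ry": 0, "rz": 0}, {"dx": 0.03, "dy": 0.075, "dz": 0, "rx": 0, "ry": 0, "rz": 0}, {"dx": 0.03, "dy": 0.075, "dz": 0, "rx": 0, "ry": 0, "rz": 0}, {"dx": 0.03, "dy": 0.075, "dz": 0, "rx": 0, "ry": 0, "rz": 0}, {"dx": 0.03, "dy": 0.075, "dz": 0, "rx": 0, "ry": 0, "rz": 0}, {"dx": 0, "dy": 0, "dz": 0, "rx": 0, "ry": 0, "rz": 0}, {"dx": 0, "dy": 0, "dz": 0, "rx": 0, "ry": 0, "rz": 0}, {"dx": 0, "dy": 0, "dz": 0, "rx": 0, "ry": 0, "rz": 0}]}}

```text
t: 20.55
tcp_pos: [0.5318, 0.1533, -0.0052]
tool_rot: [0.993, -0.118, -0.004, 0.001]
force: [-7.7, -1.1, 3.0]
finger_gap: 0.001
gripper_force: 3.1
```

```bash
python3 look.py w8.png
```

```text
[ 0.53178306  0.15327931 -0.00522448] [-7.7 -1.1  3. ] [-0.21  1.07  0.  ] [-0.0604  0.1059]
[  221    27   150   191 23165]
[((369, 31), [49.0, 53.0]), ((357, 152), [-6.0, 53.0]), ((263, 217), [-41.0, 100.0]), ((223, 206), [-35.0, 122.0]), ((221, 30), [49.0, 120.0])]
[   0  159   59  170 2706]
[((0, 159), [-9.0, 239.0]), ((58, 327), [-118.0, 232.0]), ((43, 323), [-115.0, 242.0]), ((0, 222), [-45.0, 249.0])]
```

The blank is now square and on the rail, with its left edge about 8–9 mm from the side fence. I'll lift over to its -y side.

Request:
{"method": "move_arm", "body": {"targets": [{"dx": -0.39, "dy": 0.094, "dz": 0, "rx": 0, "ry": 0, "rz": 0}, {"dx": 0, "dy": 0, "dz": 0.8, "rx": 0, "ry": 0, "rz": 0}, {"dx": 0, "dy": 0, "dz": 0.8, "rx": 0, "ry": 0, "rz": 0}, {"dx": 0.38, "dy": -0.89, "dz": 0, "rx": 0, "ry": 0, "rz": 0}, {"dx": 0.38, "dy": -0.89, "dz": 0, "rx": 0, "ry": 0, "rz": 0}, {"dx": 0.38, "dy": -0.89, "dz": 0, "rx": 0, "ry": 0, "rz": 0}, {"dx": 0.38, "dy": -0.89, "dz": 0, "rx": 0, "ry": 0, "rz": 0}, {"dx": 0, "dy": 0, "dz": 0, "rx": 0, "ry": 0, "rz": 0}, {"dx": 0, "dy": 0, "dz": 0, "rx": 0, "ry": 0, "rz": 0}, {"dx": 0, "dy": 0, "dz": 0, "rx": 0, "ry": 0, "rz": 0}]}}

```text
t: 21.85
tcp_pos: [0.5637, 0.0681, 0.0355]
tool_rot: [0.993, -0.118, -0.0, -0.0]
force: [0.3, 0.5, 0.3]
finger_gap: 0.003
gripper_force: 0.0
```

```bash
python3 look.py w9.png
```

```text
[0.56366616 0.06813854 0.03545625] [0.3 0.5 0.3] [ 0.04 -0.01  0.01] [-0.0096  0.0305]
[  119   135   105   133 12668]
[((220, 135), [50.0, 52.0]), ((220, 267), [-48.0, 55.0]), ((134, 264), [-46.0, 121.0]), ((119, 135), [50.0, 118.0])]
[  0 278  25  58 606]
[((0, 278), [-61.0, 233.0]), ((23, 335), [-118.0, 230.0]), ((0, 305), [-87.0, 242.0])]
[294   0  43   8 253]
[((336, 0), [127.0, -18.0]), ((320, 7), [123.0, -9.0]), ((294, 2), [126.0, 6.0])]
```

Request:
{"method": "move_arm", "body": {"targets": [{"dx": 0, "dy": 0, "dz": -0.6, "rx": 0, "ry": 0, "rz": 0}, {"dx": 0, "dy": 0, "dz": -0.6, "rx": 0, "ry": 0, "rz": 0}, {"dx": 0, "dy": 0, "dz": -0.5, "rx": 0, "ry": 0, "rz": 0}, {"dx": 0.019, "dy": 0.078, "dz": 0, "rx": 0, "ry": 0, "rz": 0}, {"dx": 0.019, "dy": 0.078, "dz": 0, "rx": 0, "ry": 0, "rz": 0}, {"dx": 0.019, "dy": 0.078, "dz": 0, "rx": 0, "ry": 0, "rz": 0}, {"dx": 0.019, "dy": 0.078, "dz": 0, "rx": 0, "ry": 0, "rz": 0}, {"dx": 0.019, "dy": 0.078, "dz": 0, "rx": 0, "ry": 0, "rz": 0}, {"dx": 0.019, "dy": 0.078, "dz": 0, "rx": 0, "ry": 0, "rz": 0}, {"dx": 0.019, "dy": 0.078, "dz": 0, "rx": 0, "ry": 0, "rz": 0}]}}

```text
t: 23.15
tcp_pos: [0.5671, 0.0805, -0.0069]
tool_rot: [0.993, -0.118, -0.0, 0.0]
force: [-1.9, -2.4, 1.0]
finger_gap: -0.002
gripper_force: 1.8
```

Request:
{"method": "move_arm", "body": {"targets": [{"dx": 0.019, "dy": 0.078, "dz": 0, "rx": 0, "ry": 0, "rz": 0}, {"dx": 0.009, "dy": 0.039, "dz": 0, "rx": 0, "ry": 0, "rz": 0}, {"dx": 0.009, "dy": 0.039, "dz": 0, "rx": 0, "ry": 0, "rz": 0}, {"dx": 0.009, "dy": 0.039, "dz": 0, "rx": 0, "ry": 0, "rz": 0}, {"dx": 0, "dy": 0, "dz": 0, "rx": 0, "ry": 0, "rz": 0}, {"dx": 0, "dy": 0, "dz": 0, "rx": 0, "ry": 0, "rz": 0}, {"dx": 0, "dy": 0, "dz": 0, "rx": 0, "ry": 0, "rz": 0}, {"dx": 0, "dy": 0, "dz": 0, "rx": 0, "ry": 0, "rz": 0}, {"dx": 0, "dy": 0, "dz": 0, "rx": 0, "ry": 0, "rz": 0}, {"dx": 0, "dy": 0, "dz": 0, "rx": 0, "ry": 0, "rz": 0}]}}

```text
t: 24.4
tcp_pos: [0.5691, 0.0845, -0.0069]
tool_rot: [0.993, -0.118, 0.0, 0.001]
force: [-2.4, -6.8, 2.4]
finger_gap: -0.001
gripper_force: 3.7
```

```bash
python3 look.py w10.png
```

```text
[ 0.56911075  0.08454951 -0.00687983] [-2.4 -6.8  2.4] [-1.07  0.17 -0.  ] [-0.0081  0.0477]
[   97   144   135   151 15472]
[((230, 144), [50.0, 59.0]), ((231, 208), [16.0, 59.0]), ((220, 267), [-20.0, 66.0]), ((120, 294), [-38.0, 127.0]), ((97, 145), [50.0, 126.0])]
[  0 370   4   8  31]
[((2, 370), [-105.0, 224.0]), ((0, 377), [-112.0, 228.0])]
```

Request:
{"method": "move_arm", "body": {"targets": [{"dx": 0.009, "dy": 0.039, "dz": 0, "rx": 0, "ry": 0, "rz": 0}, {"dx": 0.009, "dy": 0.039, "dz": 0, "rx": 0, "ry": 0, "rz": 0}, {"dx": 0.009, "dy": 0.039, "dz": 0, "rx": 0, "ry": 0, "rz": 0}, {"dx": 0.009, "dy": 0.039, "dz": 0, "rx": 0, "ry": 0, "rz": 0}, {"dx": 0, "dy": 0, "dz": 0, "rx": 0, "ry": 0, "rz": 0}, {"dx": 0, "dy": 0, "dz": 0, "rx": 0, "ry": 0, "rz": 0}, {"dx": 0, "dy": 0, "dz": 0, "rx": 0, "ry": 0, "rz": 0}, {"dx": 0, "dy": 0, "dz": 0, "rx": 0, "ry": 0, "rz": 0}, {"dx": 0, "dy": 0, "dz": 0, "rx": 0, "ry": 0, "rz": 0}, {"dx": 0, "dy": 0, "dz": 0, "rx": 0, "ry": 0, "rz": 0}]}}

```text
t: 25.7
tcp_pos: [0.5698, 0.0851, -0.0068]
tool_rot: [0.993, -0.117, 0.0, 0.003]
force: [-2.9, -18.9, 2.5]
finger_gap: -0.002
gripper_force: 9.1
```

```bash
python3 look.py w11.png
```

```text
[ 0.56979835  0.0850839  -0.00682589] [ -2.9 -18.9   2.5] [-2.98  0.38 -0.05] [-0.0076  0.0484]
[   97   145   136   150 15197]
[((231, 146), [49.0, 59.0]), ((232, 208), [17.0, 59.0]), ((220, 267), [-19.0, 67.0]), ((121, 294), [-38.0, 127.0]), ((97, 146), [50.0, 127.0])]
[  0 374   4   5  20]
[((3, 374), [-108.0, 224.0])]
```

The push holds at 19 N, so the blank is firmly against the fence. I'll back off, rise and go above the knob.

Request:
{"method": "move_arm", "body": {"targets": [{"dx": -0.19, "dy": -0.78, "dz": 0, "rx": 0, "ry": 0, "rz": 0}, {"dx": 0, "dy": 0, "dz": 0.95, "rx": 0, "ry": 0, "rz": 0}, {"dx": 0, "dy": 0, "dz": 0.95, "rx": 0, "ry": 0, "rz": 0}, {"dx": 0, "dy": 0, "dz": 0.95, "rx": 0, "ry": 0, "rz": 0}, {"dx": 0, "dy": 0, "dz": 0.95, "rx": 0, "ry": 0, "rz": 0}, {"dx": 0, "dy": 0, "dz": 0.95, "rx": 0, "ry": 0, "rz": 0}, {"dx": 0, "dy": 0, "dz": 0.95, "rx": 0, "ry": 0, "rz": 0}, {"dx": 0, "dy": 0, "dz": 0, "rx": 0, "ry": 0, "rz": 0}, {"dx": 0, "dy": 0, "dz": 0, "rx": 0, "ry": 0, "rz": 0}, {"dx": 0, "dy": 0, "dz": 0, "rx": 0, "ry": 0, "rz": 0}]}}

```text
t: 27.0
tcp_pos: [0.5639, 0.0703, 0.1342]
tool_rot: [0.993, -0.118, -0.001, -0.0]
force: [0.0, 0.3, 0.0]
finger_gap: 0.002
gripper_force: 0.0
```

```bash
python3 look.py w12.png; python3 - <<'E'
from fit import *
print('to knob mm',(W(j,[(70,-12,106)])[0]-sensors.sense()['tcp_pos'])*1000)
im=cv2.imread('pics/w12.png');mw=cams.camera_model('wrist')
u,v=proj(mw,W(j,[(70,-12,118)]))[0];print(u,v)
g=im[max(0,int(v)-40):int(v)+40,max(0,int(u)-40):int(u)+40].max(2);ys,xs=np.where(g<45);print('dark',xs.mean()+max(0,int(u)-40),ys.mean()+max(0,int(v)-40),len(xs))
E
```

```text
[0.5638653  0.07033728 0.13418934] [0.  0.3 0. ] [-0.03 -0.07 -0.01] [-0.0099  0.0327]
[ 161  126   69   92 5811]
[((226, 126), [50.0, 60.0]), ((229, 216), [-47.0, 60.0]), ((169, 215), [-45.0, 127.0]), ((161, 127), [50.0, 126.0])]
[ 333    0  104   24 2431]
[((435, 0), [165.0, -134.0]), ((433, 22), [146.0, -135.0]), ((333, 22), [144.0, -41.0]), ((336, 0), [162.0, -42.0])]
[ 263    0   64   42 2112]
[((326, 1), [161.0, -33.0]), ((326, 29), [138.0, -35.0]), ((294, 41), [128.0, -5.0]), ((276, 36), [132.0, 11.0]), ((263, 14), [150.0, 23.0]), ((264, 0), [162.0, 23.0])]
to knob mm [ 67.22892805 -61.99871642 -28.26361305]
315.4395775043167 102.99266511756137
dark 317.2677902621723 101.11985018726591 1068
```

The blank is flush and square, with corners at y 60–127 mm and x -47 to 50 mm. The knob shows within 2 px of its prediction. I'll go over it, open and descend.

Request:
{"method": "move_arm", "body": {"targets": [{"dx": 0.9, "dy": -0.83, "dz": 0, "rx": 0, "ry": 0, "rz": 0}, {"dx": 0.9, "dy": -0.83, "dz": 0, "rx": 0, "ry": 0, "rz": 0}, {"dx": 0.89, "dy": -0.82, "dz": 0, "rx": 0, "ry": 0, "rz": 0}, {"dx": 0, "dy": 0, "dz": 0, "rx": 0, "ry": 0, "rz": 0}, {"dx": 0, "dy": 0, "dz": 0, "rx": 0, "ry": 0, "rz": 0}, {"dx": 0, "dy": 0, "dz": 0, "rx": 0, "ry": 0, "rz": 0}, {"dx": 0, "dy": 0, "dz": -0.6, "rx": 0, "ry": 0, "rz": 0}, {"dx": 0, "dy": 0, "dz": -0.6, "rx": 0, "ry": 0, "rz": 0}, {"dx": 0, "dy": 0, "dz": 0, "rx": 0, "ry": 0, "rz": 0}, {"dx": 0, "dy": 0, "dz": 0, "rx": 0, "ry": 0, "rz": 0}], "claw": 75}}

```text
t: 28.3
tcp_pos: [0.632, 0.0082, 0.1051]
tool_rot: [0.993, -0.118, -0.0, -0.0]
force: [0.0, 0.3, 0.3]
finger_gap: 0.752
gripper_force: 0.0
```

```bash
python3 - <<'E'
from fit import *
s=sensors.sense();p=s['tcp_pos'];print(p,s['finger_gap'],R@(p[:2]-j[:2]),(W(j,[(70,-12,106)])[0]-p)*1000)
im,mw=snap('wrist','w13.png');ims,msc=snap('scene','s13.png')
u,v=proj(msc,W(j,[(70,-12,106)]))[0].astype(int)
c=cv2.resize(ims[v-55:v+35,u-50:u+50,::-1],(400,360),interpolation=cv2.INTER_CUBIC)
d=cv2.resize(im[...,::-1],(480,360))
cv2.imwrite('pics/c7.png',np.hstack([c,d])[:,:800] if 0 else np.hstack([c,d[:,40:440]]))
print((u,v),'wrist knob in right panel',proj(mw,W(j,[(70,-12,118)]))[0]*.9375+[360,0])
E
```

```text
[0.63199091 0.0081838  0.10514882] 0.7522640655760795 [ 0.07078986 -0.01191505] [-0.78793838  0.10120606  0.85117781]
(np.int64(230), np.int64(221)) wrist knob in right panel [597.17560345 210.44857609]
```

View pics/c7.png

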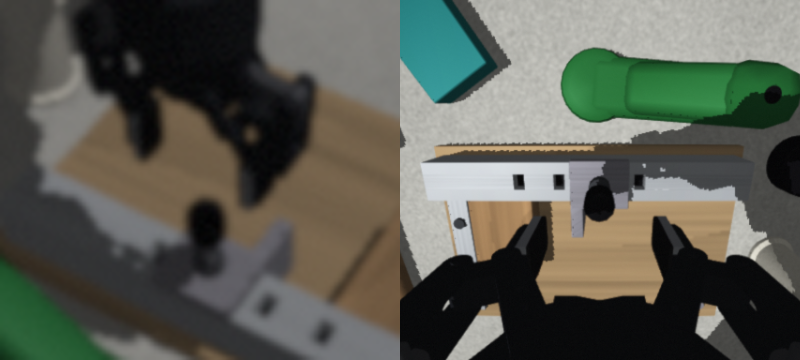

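The knob is centred between the open fingers: tips at (530, 240) and (670, 240), knob at (599, 200) in the right panel. The tips are about 40 mm above the knob's centre, as expected with the offset. I'll descend 56 mm and grip.

Request:
{"method": "move_arm", "body": {"targets": [{"dx": 0, "dy": 0, "dz": -0.56, "rx": 0, "ry": 0, "rz": 0}, {"dx": 0, "dy": 0, "dz": -0.56, "rx": 0, "ry": 0, "rz": 0}, {"dx": 0, "dy": 0, "dz": -0.56, "rx": 0, "ry": 0, "rz": 0}, {"dx": 0, "dy": 0, "dz": -0.56, "rx": 0, "ry": 0, "rz": 0}, {"dx": 0, "dy": 0, "dz": 0, "rx": 0, "ry": 0, "rz": 0}, {"dx": 0, "dy": 0, "dz": 0, "rx": 0, "ry": 0, "rz": 0}, {"dx": 0, "dy": 0, "dz": 0, "rx": 0, "ry": 0, "rz": 0}, {"dx": 0, "dy": 0, "dz": 0, "rx": 0, "ry": 0, "rz": 0}, {"dx": 0, "dy": 0, "dz": 0, "rx": 0, "ry": 0, "rz": 0}, {"dx": 0, "dy": 0, "dz": 0, "rx": 0, "ry": 0, "rz": 0}]}}

```text
t: 29.65
tcp_pos: [0.6321, 0.0081, 0.0497]
tool_rot: [0.993, -0.118, 0.0, 0.0]
force: [-0.4, -0.3, 0.5]
finger_gap: 0.747
gripper_force: 0.0
```

Request:
{"method": "move_arm", "body": {"targets": [{"dx": 0, "dy": 0, "dz": 0, "rx": 0, "ry": 0, "rz": 0}, {"dx": 0, "dy": 0, "dz": 0, "rx": 0, "ry": 0, "rz": 0}, {"dx": 0, "dy": 0, "dz": 0, "rx": 0, "ry": 0, "rz": 0}, {"dx": 0, "dy": 0, "dz": 0, "rx": 0, "ry": 0, "rz": 0}, {"dx": 0, "dy": 0, "dz": 0, "rx": 0, "ry": 0, "rz": 0}, {"dx": 0, "dy": 0, "dz": 0, "rx": 0, "ry": 0, "rz": 0}, {"dx": 0, "dy": 0, "dz": 0, "rx": 0, "ry": 0, "rz": 0}, {"dx": 0, "dy": 0, "dz": 0, "rx": 0, "ry": 0, "rz": 0}, {"dx": 0, "dy": 0, "dz": 0, "rx": 0, "ry": 0, "rz": 0}, {"dx": 0, "dy": 0, "dz": 0, "rx": 0, "ry": 0, "rz": 0}], "claw": 0, "newtons": 50}}

```text
t: 30.9
tcp_pos: [0.6321, 0.0082, 0.0497]
tool_rot: [0.993, -0.118, 0.0, -0.0]
force: [-0.5, 0.5, 4.6]
finger_gap: 0.263
gripper_force: 48.9
```

Gripped at about 22 mm. Now I'll lift 14 mm.

Request:
{"method": "move_arm", "body": {"targets": [{"dx": 0, "dy": 0, "dz": 0.08, "rx": 0, "ry": 0, "rz": 0}, {"dx": 0, "dy": 0, "dz": 0.08, "rx": 0, "ry": 0, "rz": 0}, {"dx": 0, "dy": 0, "dz": 0.08, "rx": 0, "ry": 0, "rz": 0}, {"dx": 0, "dy": 0, "dz": 0.08, "rx": 0, "ry": 0, "rz": 0}, {"dx": 0, "dy": 0, "dz": 0.08, "rx": 0, "ry": 0, "rz": 0}, {"dx": 0, "dy": 0, "dz": 0.08, "rx": 0, "ry": 0, "rz": 0}, {"dx": 0, "dy": 0, "dz": 0.08, "rx": 0, "ry": 0, "rz": 0}, {"dx": 0, "dy": 0, "dz": 0, "rx": 0, "ry": 0, "rz": 0}, {"dx": 0, "dy": 0, "dz": 0, "rx": 0, "ry": 0, "rz": 0}, {"dx": 0, "dy": 0, "dz": 0, "rx": 0, "ry": 0, "rz": 0}]}}

```text
t: 32.15
tcp_pos: [0.6319, 0.0082, 0.0634]
tool_rot: [0.993, -0.118, -0.0, -0.0]
force: [1.6, 0.8, -7.8]
finger_gap: 0.265
gripper_force: 49.2
```

Lifted 13.7 mm, and the force matches the spring. Next is the 40 mm slide along jig +y.

Request:
{"method": "move_arm", "body": {"targets": [{"dx": 0.041, "dy": 0.173, "dz": 0, "rx": 0, "ry": 0, "rz": 0}, {"dx": 0.041, "dy": 0.173, "dz": 0, "rx": 0, "ry": 0, "rz": 0}, {"dx": 0.041, "dy": 0.173, "dz": 0, "rx": 0, "ry": 0, "rz": 0}, {"dx": 0.041, "dy": 0.173, "dz": 0, "rx": 0, "ry": 0, "rz": 0}, {"dx": 0.041, "dy": 0.173, "dz": 0, "rx": 0, "ry": 0, "rz": 0}, {"dx": 0.041, "dy": 0.173, "dz": 0, "rx": 0, "ry": 0, "rz": 0}, {"dx": 0.041, "dy": 0.173, "dz": 0, "rx": 0, "ry": 0, "rz": 0}, {"dx": 0.041, "dy": 0.173, "dz": 0, "rx": 0, "ry": 0, "rz": 0}, {"dx": 0.041, "dy": 0.173, "dz": 0, "rx": 0, "ry": 0, "rz": 0}, {"dx": 0, "dy": 0, "dz": 0, "rx": 0, "ry": 0, "rz": 0}]}}

```text
t: 33.4
tcp_pos: [0.6415, 0.0479, 0.0636]
tool_rot: [0.993, -0.118, 0.0, -0.0]
force: [1.5, -0.1, -6.9]
finger_gap: 0.262
gripper_force: 49.3
```

```bash
python3 - <<'E'
from fit import *
s=sensors.sense();p=s['tcp_pos'];print(p,s['force'],R@(p[:2]-j[:2]))
E
```

```text
[0.64153518 0.04794004 0.06355661] [ 1.50915688 -0.06634336 -6.94367959] [0.07081946 0.02897078]
```

Request:
{"method": "move_arm", "body": {"targets": [{"dx": -0.007, "dy": -0.031, "dz": 0, "rx": 0, "ry": 0, "rz": 0}, {"dx": 0, "dy": 0, "dz": -0.08, "rx": 0, "ry": 0, "rz": 0}, {"dx": 0, "dy": 0, "dz": -0.08, "rx": 0, "ry": 0, "rz": 0}, {"dx": 0, "dy": 0, "dz": -0.08, "rx": 0, "ry": 0, "rz": 0}, {"dx": 0, "dy": 0, "dz": -0.08, "rx": 0, "ry": 0, "rz": 0}, {"dx": 0, "dy": 0, "dz": -0.08, "rx": 0, "ry": 0, "rz": 0}, {"dx": 0, "dy": 0, "dz": -0.08, "rx": 0, "ry": 0, "rz": 0}, {"dx": 0, "dy": 0, "dz": -0.08, "rx": 0, "ry": 0, "rz": 0}, {"dx": 0, "dy": 0, "dz": 0, "rx": 0, "ry": 0, "rz": 0}, {"dx": 0, "dy": 0, "dz": 0, "rx": 0, "ry": 0, "rz": 0}]}}

```text
t: 34.65
tcp_pos: [0.6412, 0.0463, 0.0498]
tool_rot: [0.993, -0.118, 0.0, -0.0]
force: [1.8, 2.1, -1.8]
finger_gap: 0.261
gripper_force: 49.9
```

```bash
python3 look.py w20.png; python3 - <<'E'
from fit import *
im,ms=snap('scene','s20.png')
for y,z in((28,118),(28,128)): print(proj(ms,W(j,[(70,y,z)])))
a=cv2.imread('pics/s1.png') if 0 else None
E
```

```text
[0.64120829 0.04627817 0.04977487] [ 1.8  2.1 -1.8] [ 0.16 -0.24 -0.02] [0.0709 0.0273]
[  257    35   255    98 15819]
[((257, 80), [165.0, 24.0]), ((278, 44), [187.0, 11.0]), ((309, 35), [192.0, -9.0]), ((508, 60), [180.0, -146.0]), ((511, 105), [151.0, -156.0]), ((301, 132), [131.0, -7.0]), ((269, 118), [140.0, 16.0])]
[   4    0  150  107 9271]
[((153, 54), [182.0, 92.0]), ((82, 106), [150.0, 145.0]), ((4, 0), [217.0, 188.0]), ((119, 0), [214.0, 111.0])]
[ 130  242   77   34 1827]
[((134, 275), [16.0, 126.0]), ((130, 242), [46.0, 125.0]), ((206, 243), [45.0, 65.0]), ((192, 268), [23.0, 77.0])]
[[245.1171711  225.34136155]]
[[245.03349572 222.67669483]]
```

Request:
{"method": "move_arm", "body": {"targets": [{"dx": 0, "dy": 0, "dz": -0.04, "rx": 0, "ry": 0, "rz": 0}, {"dx": 0, "dy": 0, "dz": -0.04, "rx": 0, "ry": 0, "rz": 0}, {"dx": 0, "dy": 0, "dz": 0, "rx": 0, "ry": 0, "rz": 0}, {"dx": 0, "dy": 0, "dz": 0, "rx": 0, "ry": 0, "rz": 0}, {"dx": 0, "dy": 0, "dz": 0, "rx": 0, "ry": 0, "rz": 0}, {"dx": 0, "dy": 0, "dz": 0, "rx": 0, "ry": 0, "rz": 0}, {"dx": 0, "dy": 0, "dz": 0, "rx": 0, "ry": 0, "rz": 0}, {"dx": 0, "dy": 0, "dz": 0, "rx": 0, "ry": 0, "rz": 0}, {"dx": 0, "dy": 0, "dz": 0, "rx": 0, "ry": 0, "rz": 0}, {"dx": 0, "dy": 0, "dz": 0, "rx": 0, "ry": 0, "rz": 0}]}}

```text
t: 36.0
tcp_pos: [0.6414, 0.0463, 0.0496]
tool_rot: [0.993, -0.118, 0.001, 0.0]
force: [-1.4, 1.0, 7.8]
finger_gap: 0.265
gripper_force: 50.8
```

It is seated at the same height as at the start. I'll do one check that the stop is locked: pull it 4 mm towards -y, away from the blank.

Request:
{"method": "move_arm", "body": {"targets": [{"dx": -0.019, "dy": -0.078, "dz": 0, "rx": 0, "ry": 0, "rz": 0}, {"dx": -0.019, "dy": -0.078, "dz": 0, "rx": 0, "ry": 0, "rz": 0}, {"dx": 0, "dy": 0, "dz": 0, "rx": 0, "ry": 0, "rz": 0}, {"dx": 0, "dy": 0, "dz": 0, "rx": 0, "ry": 0, "rz": 0}, {"dx": 0, "dy": 0, "dz": 0, "rx": 0, "ry": 0, "rz": 0}, {"dx": 0, "dy": 0, "dz": 0, "rx": 0, "ry": 0, "rz": 0}, {"dx": 0, "dy": 0, "dz": 0, "rx": 0, "ry": 0, "rz": 0}, {"dx": 0, "dy": 0, "dz": 0, "rx": 0, "ry": 0, "rz": 0}, {"dx": 0, "dy": 0, "dz": 0, "rx": 0, "ry": 0, "rz": 0}, {"dx": 0, "dy": 0, "dz": 0, "rx": 0, "ry": 0, "rz": 0}]}}

```text
t: 37.25
tcp_pos: [0.6412, 0.0453, 0.0497]
tool_rot: [0.993, -0.119, 0.001, -0.002]
force: [-0.2, 7.8, 7.6]
finger_gap: 0.263
gripper_force: 50.8
```

Request:
{"method": "move_arm", "body": {"targets": [{"dx": 0.019, "dy": 0.078, "dz": 0, "rx": 0, "ry": 0, "rz": 0}, {"dx": 0.014, "dy": 0.058, "dz": 0, "rx": 0, "ry": 0, "rz": 0}, {"dx": 0, "dy": 0, "dz": 0, "rx": 0, "ry": 0, "rz": 0}, {"dx": 0, "dy": 0, "dz": 0, "rx": 0, "ry": 0, "rz": 0}, {"dx": 0, "dy": 0, "dz": 0, "rx": 0, "ry": 0, "rz": 0}, {"dx": 0, "dy": 0, "dz": 0, "rx": 0, "ry": 0, "rz": 0}, {"dx": 0, "dy": 0, "dz": 0, "rx": 0, "ry": 0, "rz": 0}, {"dx": 0, "dy": 0, "dz": 0, "rx": 0, "ry": 0, "rz": 0}, {"dx": 0, "dy": 0, "dz": 0, "rx": 0, "ry": 0, "rz": 0}, {"dx": 0, "dy": 0, "dz": 0, "rx": 0, "ry": 0, "rz": 0}]}}

```text
t: 38.5
tcp_pos: [0.6413, 0.0458, 0.0496]
tool_rot: [0.993, -0.118, 0.001, 0.0]
force: [-1.4, 0.9, 8.2]
finger_gap: 0.263
gripper_force: 50.8
```

The stop is locked: it gave about 1 mm and held against 8 N. The knob is held at 50 N and the pin is fully down.

```bash
python3 -c "
from station import order
print(order.sign_off())"
```

```text
the job is handed in; nothing more can be done
None
```

I handed the job in at 38.5 s: the blank measured flush and square in the corner, the stop is locked at the next hole with its pin fully down, the gripper holds the knob at about 50 N, and the bystanders were left alone; no verdict came back.

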